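Put the washed bearing-press drifts back on their rail in order of size

ROBOT

A 6-joint arm with a two-finger parallel gripper is mounted at the origin on a cart in front of the work surface, level with it; the furniture and walls round the work are solid. World frame = base frame: x ahead of the robot, y to its left, z up, the work surface at z = 0. Lengths are in m, angles in rad, forces in N, time in s.
With the tool pointing down it reaches from about 0.3 to 0.875 m from the base axis. Payload 6.4 kg.
Tool frame: the origin (TCP) lies at the very end of the fingers, on their centre line; the grasp point (between the pads) lies 19 mm behind it; z points along the fingers, y is the line along which they close (so a half turn about z gives the same grasp; the last joint's range is limited). The gripper opens to 85 mm and grips with 20 to 120 N. Pads are 22 mm wide; open, the fingers measure 114 mm over their backs; the gripper's body (76 mm by 85 mm) begins 54 mm behind the grasp point. The pads swing forward as they close: fully open they stand 13 mm farther back than shut.
Start: joints at [-1.552, 0.181, 1.607, -0, 1.354, -0.206], TCP at [0.128, -0.561, 0.231] pointing down, gripper open.
Joint ranges: [-2.99, 2.99], [-0.89, 2.07], [0.3, 2.58], [-1.14, 4.28], [0, 2.63], [-3.12, 3.12]. Speed limits (rad/s): [2.57, 2.57, 3.01, 3.14, 3.14, 3.14].

INTERFACE

Orientations are given as a unit quaternion [w, x, y, z].
In Python, from bench import ctrl gives the robot as it stands.
- The arm moves only by the tool jog_arm, never from a script. Its argument "series" is a list that holds one entry, the list of rows, each a list of 7 numbers: the shift along the tool's x, y, z in mm, then the turn, a rotation vector about the tool's x, y, z in rad, then the finger opening in mm, from 0 to 85.4. In form: [[[tx, ty, tz, rx, ry, rz, gripper], ...]]. A call has exactly 10 rows; each row shifts and turns the commanded pose from where the row before left it, along the tool's axes as they then stand; what a row does not reach is not made up. A row lasts 1/10 s, in which the tool goes at most 50 mm and 8.59 degrees, less where a joint would pass 70% of its speed; a pose out of reach is approached as far as the arm can. A call with a gripper value outside its range is refused whole. The fingers move at their own pace and stop on an object; the grip force is fixed at half the most. Time passes only in rows, so rows that do not move let the fingers close, or fill a call up. It gives the time, the measured TCP pose, the force, the opening and the grip force at its end, in the units of the state.
- ctrl.get_obs(): the state, without advancing time (a new reading comes with each control period).
- ctrl.camera(name): name is "side" or "top"; returns a dict with "frame" (400x640x3 uint8, blue, green, red), "z_map" (400x640 float32, m along the optical axis (not along the pixel's ray), 0 where there is no reading), "fx", "fy", "cx", "cy" (pixels), "k1" (the pictures are not rectified: a ray, as slopes to the right and down, at radius r is drawn at 1 + k1 r^2 times it, then the intrinsics apply), "xyz" and "rotation" of the camera in the world. Camera axes: x right, y down, z forward; pixel columns grow to the right and rows downward; lengths in m; the calibration is good to about 2 mm. A picture is of the moment at which its call begins.
- ctrl.hand_in(): hands the job in; it is judged then, once.
The state is a dict: "time_s": time; "q": joint angles; "dq": joint speeds; "joint_efforts": joint torques, N m; "eef_pos": TCP position; "eef_rot": TCP orientation; "wrist_force": force on the tool from outside, world axes, zero at the start; "torque": the same for the moment, N m; "opening": opening from 0.0 (shut) to 1.0 (fully open); "grasp_force": force on a finger pad.
Only numpy, scipy, OpenCV 4.12 (cv2) and the standard library are available. Lean on these libraries where they do the work, as an engineer would, in place of code of your own. Each camera call takes 0.05 s, during which the arm holds its last target. There are 200 camera calls.

TASK

The four bearing-press drifts have been washed and stand mixed up on the pegs of the drip tray. Put them back on the tool rail, one on each peg and pushed fully down with the flange below, lined up by size: the smallest on the peg next to the hanging ring, the largest at the far end.

Things in the scene. Friction and masses are not known exactly. Their poses are not given: they have to be found in the camera images.
- drift_26: The smallest of four bare aluminium bearing-press drifts: a turned ring 32 mm tall, flange of 26 mm diameter over its lower 10 mm, plain round neck of 23 mm above (grip it there), 17 mm bore right through. Origin: centre of its underside, z up its axis. Starts upright on any one of the drip tray's pegs, underside 20 mm above the bench.
- drift_32: The second smallest of four bare aluminium bearing-press drifts: a turned ring 32 mm tall, flange of 32 mm diameter over its lower 10 mm, plain round neck of 27 mm above (grip it there), 17 mm bore right through. Origin: centre of its underside, z up its axis. Starts upright on any one of the drip tray's pegs, underside 20 mm above the bench.
- drift_42: The second largest of four bare aluminium bearing-press drifts: a turned ring 32 mm tall, flange of 42 mm diameter over its lower 10 mm, plain round neck of 35 mm above (grip it there), 17 mm bore right through. Origin: centre of its underside, z up its axis. Starts upright on any one of the drip tray's pegs, underside 20 mm above the bench.
- drift_52: The largest of four bare aluminium bearing-press drifts: a turned ring 32 mm tall, flange of 52 mm diameter over its lower 10 mm, plain round neck of 44 mm above (grip it there), 17 mm bore right through. Origin: centre of its underside, z up its axis. Starts upright on any one of the drip tray's pegs, underside 20 mm above the bench.
- clip_1: Black clip with an upright steel peg, number 1 of four equal ones along the tool rail (1 to 4 in this order, 58 to 70 mm apart; the ring may be at either end). Fixed. Origin: on the peg's axis at the seat for a drift's underside, 20 mm above the bench; y along the rail. Peg 8 mm thick, tapering over its top 7 mm to a 3 mm tip 26 mm above the seat. Clip 36 mm wide.
- clip_2: Black clip with an upright steel peg, number 2 of four equal ones along the tool rail (1 to 4 in this order, 58 to 70 mm apart; the ring may be at either end). Fixed. Origin: on the peg's axis at the seat for a drift's underside, 20 mm above the bench; y along the rail. Peg 8 mm thick, tapering over its top 7 mm to a 3 mm tip 26 mm above the seat. Clip 36 mm wide.
- clip_3: Black clip with an upright steel peg, number 3 of four equal ones along the tool rail (1 to 4 in this order, 58 to 70 mm apart; the ring may be at either end). Fixed. Origin: on the peg's axis at the seat for a drift's underside, 20 mm above the bench; y along the rail. Peg 8 mm thick, tapering over its top 7 mm to a 3 mm tip 26 mm above the seat. Clip 36 mm wide.
- clip_4: Black clip with an upright steel peg, number 4 of four equal ones along the tool rail (1 to 4 in this order, 58 to 70 mm apart; the ring may be at either end). Fixed. Origin: on the peg's axis at the seat for a drift's underside, 20 mm above the bench; y along the rail. Peg 8 mm thick, tapering over its top 7 mm to a 3 mm tip 26 mm above the seat. Clip 36 mm wide.
- hang_ring: Steel hanging ring, 43 mm across, lying flat at one end of the aluminium tool rail, about 56 mm beyond that end's clip; the rail's other end has a plain black rubber bumper instead. Fixed. Origin: its centre, 10 mm above the bench.
- drip_tray: Shallow grey tray, 84 x 296 mm, rim 13 mm high; in it a steel bar 30 mm wide carries four pegs, 8 mm thick, whose tips are 26 mm above the seats (lift a drift straight up by more than that). Fixed. Origin: centre of its underside on the bench; y along the row (pegs at y = -96, -32, 32 and 96 mm, seats 20 mm above the bench).
Mind the look-alikes: they are no part of the job. Leave any orange look-alike of the drift_26 alone.

How it is judged:
At the end, for the whole second after the job is handed in: Counted from the rail's hanging ring, the drifts of 26, 32, 42 and 52 mm sit on the first, second, third and fourth peg: each with its axis within 8 mm of its peg's, its underside within 4 mm of the clip's seat, upright within 7 degrees (flange below), let go and at rest (((horizontal distance between hang_ring and clip_1 below 0.09 m and horizontal distance between drift_26 and clip_1 below 0.008 m and z of drift_26 in the frame of clip_1 between -0.004 and 0.004 m and angle between each of drift_26, drift_32, drift_42, drift_52's own z axis and vertical below 0.12 rad and horizontal distance between drift_32 and clip_2 below 0.008 m and z of drift_32 in the frame of clip_2 between -0.004 and 0.004 m and horizontal distance between drift_42 and clip_3 below 0.008 m and z of drift_42 in the frame of clip_3 between -0.004 and 0.004 m and horizontal distance between drift_52 and clip_4 below 0.008 m and z of drift_52 in the frame of clip_4 between -0.004 and 0.004 m) or (horizontal distance between hang_ring and clip_4 below 0.09 m and horizontal distance between drift_26 and clip_4 below 0.008 m and z of drift_26 in the frame of clip_4 between -0.004 and 0.004 m and angle between each of drift_26, drift_32, drift_42, drift_52's own z axis and vertical below 0.12 rad and horizontal distance between drift_32 and clip_3 below 0.008 m and z of drift_32 in the frame of clip_3 between -0.004 and 0.004 m and horizontal distance between drift_42 and clip_2 below 0.008 m and z of drift_42 in the frame of clip_2 between -0.004 and 0.004 m and horizontal distance between drift_52 and clip_1 below 0.008 m and z of drift_52 in the frame of clip_1 between -0.004 and 0.004 m)) and linear speed of each of drift_26, drift_32, drift_42, drift_52 below 0.02 m/s); the robot touches nothing.
It also fails if it takes over 99 s, if anything falls off the work surface, if the arm or the gripper's body presses on something with over 40 N, if the wrist force passes 120 N, or if a joint passes its speed limit or range.

## Working session

There is one attempt and no reset: what is moved stays moved. The work goes in short steps, Python scripts to look and compute and a tool call to move; the robot and the scene stay as the last step left them, time stands still between calls to the robot, and variables do not carry over. Pictures are saved under pics/ and viewed, at most 14 in all, crops included, and the job is handed in when it is done.

Besides the shell and the picture viewer there is one more tool, called after "Request:" as name([rows], argument=value, ...), one row to a line, values as JSON. jog_arm: Moves the arm, as the interface text tells. Its arguments: {"type":"object","properties":{"series":{"type":"array"}},"required":["series"]}

```bash
mkdir -p pics; cat > h.py <<'E'
import numpy as np, cv2
from bench import ctrl
def K(c): return np.array([[c['fx'],0,c['cx']],[0,c['fy'],c['cy']],[0,0,1]]),np.array([c['k1'],0,0,0],float)
def rot(c):
    R=np.array(c['rotation'],float)
    if R.size==4:
        from scipy.spatial.transform import Rotation as r; R=r.from_quat(R[[1,2,3,0]]).as_matrix()
    return R
def onplane(c,uv,z):
    k,d=K(c); uv=np.array(uv,float).reshape(-1,1,2)
    n=cv2.undistortPoints(uv,k,d).reshape(-1,2)
    r=np.c_[n,np.ones(len(n))]@rot(c).T; o=np.array(c['xyz'])
    z=np.broadcast_to(z,len(n))
    return o+r*((z-o[2])/r[:,2])[:,None]
def cloud(c):
    k,d=K(c); v,u=np.mgrid[:400,:640]
    n=cv2.undistortPoints(np.c_[u.ravel(),v.ravel()].astype(float).reshape(-1,1,2),k,d).reshape(-1,2)
    Z=c['z_map'].reshape(-1,1)
    return (np.c_[n,np.ones(len(n))]*Z@rot(c).T+np.array(c['xyz'])).reshape(400,640,3)
E
python3 - <<'E'
from h import *
for n in('top','side'):
    c=ctrl.camera(n); cv2.imwrite(f'pics/{n}0.png',c['frame']); print({k:v for k,v in c.items() if k not in('frame','z_map')})
    np.save(n+'0.npy',c,allow_pickle=True)
print(ctrl.get_obs())
E
```

```text
{'fx': 403.98150024148845, 'fy': 403.98150024148845, 'cx': 316.3535369272276, 'cy': 204.8977031989507, 'k1': -0.010437776718025522, 'xyz': array([ 0.35035154, -0.01700676,  1.28468609]), 'rotation': array([ 0.06296943, -0.69842055,  0.71031862, -0.06075394])}
{'fx': 401.8138234667604, 'fy': 401.8138234667604, 'cx': 318.79323561901987, 'cy': 197.7126917292336, 'k1': -0.005694293568424921, 'xyz': array([0.29140752, 0.72683907, 0.64769271]), 'rotation': array([ 0.0815384 , -0.15494913,  0.88150211, -0.438516  ])}
{'time_s': 0.1, 'q': array([-1.55231190e+00,  1.81507144e-01,  1.60790195e+00,  1.16141337e-05,
        1.35380258e+00, -2.06291445e-01]), 'dq': array([ 1.46066206e-05, -8.59205621e-05, -2.01855656e-03, -1.03838348e-03,
        6.42939007e-04, -4.99359180e-04]), 'joint_efforts': array([ 1.33122549e-04, -4.45875299e+01, -3.52237844e+01, -2.57224538e-04,
        4.10054796e-03,  7.05350828e-06]), 'eef_pos': array([ 0.12817661, -0.56002231,  0.23045446]), 'eef_rot': array([-8.05410729e-04,  9.93690936e-01,  1.12150204e-01,  8.15489448e-05]), 'wrist_force': array([-0.04711261,  0.03861718, -0.22244147]), 'torque': array([-0.0232206 ,  0.04580025, -0.0302397 ]), 'grasp_force': 0.0, 'opening': 0.999051980575053}
```

View pics/top0.png

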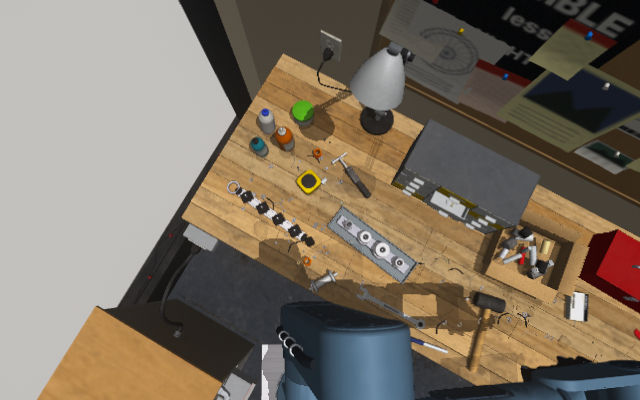

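View pics/side0.png

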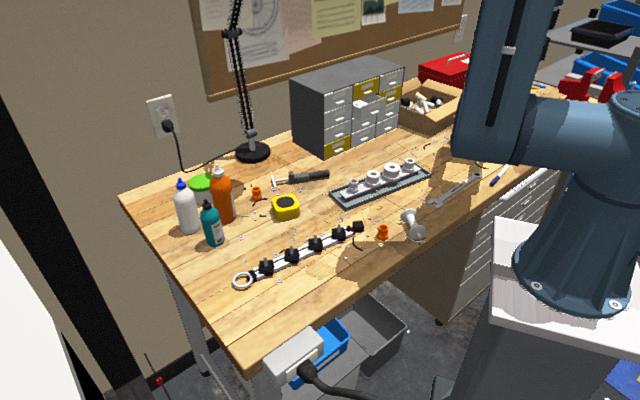

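The top view shows the hanging ring at about (234,187), then clips towards the bumper at about (308,240). The tray pegs run from (345,223) to (400,263). Two orange look-alikes are at (317,153) and (307,262), both off the tray. Next I'll enlarge both rows and measure.

```bash
python3 - <<'E'
from h import *
c=np.load('top0.npy',allow_pickle=True).item(); s=np.load('side0.npy',allow_pickle=True).item()
a=cv2.resize(c['frame'][170:290,220:420],None,fx=4,fy=4,interpolation=cv2.INTER_CUBIC); cv2.imwrite('pics/topc.png',a)
b=cv2.resize(s['frame'][145:295,225:435],None,fx=3.8,fy=3.8,interpolation=cv2.INTER_CUBIC); cv2.imwrite('pics/sidec.png',b)
P=cloud(c)
for uv in [(234,187),(308,240),(345,223),(364,237),(382,250),(400,263),(300,300),(250,160)]: print(uv,P[uv[1],uv[0]].round(4))
E
```

```text
(234, 187) [0.6415 0.2524 0.0009]
(308, 240) [0.4634 0.0132 0.0167]
(345, 223) [ 0.5115 -0.1025  0.0451]
(364, 237) [ 0.4673 -0.1598  0.0434]
(382, 250) [ 0.4268 -0.2141  0.0392]
(400, 263) [ 0.3869 -0.2714  0.0187]
(300, 300) [ 0.2301  0.0805 -0.882 ]
(250, 160) [0.7314 0.2012 0.0019]
```

View pics/topc.png

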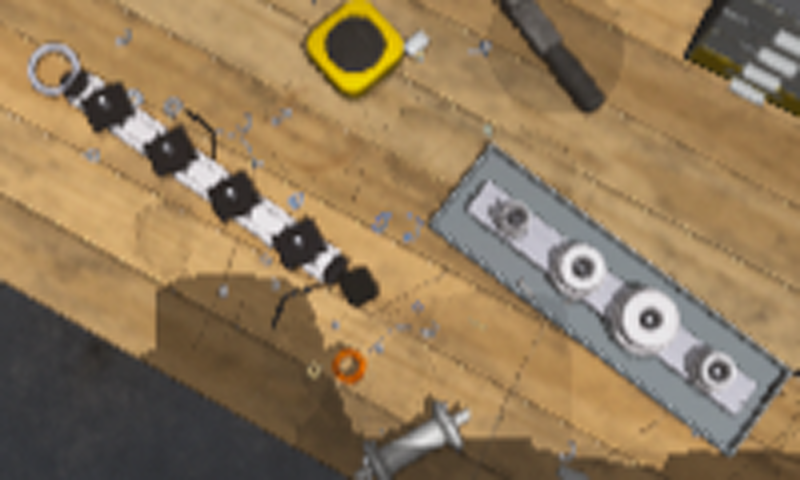

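View pics/sidec.png

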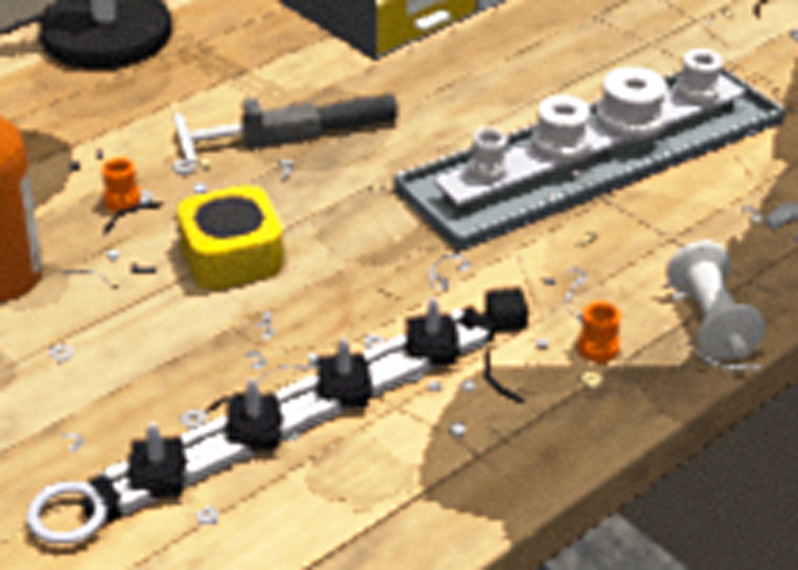

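The top crop shows, on the tray from the rail end: a small ring (515,217), a second largest (578,266), the largest (645,318) and another small one (717,370). The orange look-alikes at crop (348,365) and beside the multitool are not on the tray, so I'll leave them alone. I'll check the sizes and peg positions by measuring.

```bash
python3 - <<'E'
from h import *
def comps(m,mn=4):
    n,l,st,ce=cv2.connectedComponentsWithStats(m.astype(np.uint8),connectivity=8)
    return [(l==i,st[i],ce[i]) for i in range(1,n) if st[i,4]>=mn]
C={n:np.load(n+'0.npy',allow_pickle=True).item() for n in('top','side')}
for n,c in C.items():
    P=cloud(c); F=c['frame']; hsv=cv2.cvtColor(F,cv2.COLOR_BGR2HSV)
    reg=(P[...,0]>.3)&(P[...,0]<.7)&(P[...,1]>-.33)&(P[...,1]<.3)
    print(n,'bench z',np.median(P[...,2][reg]).round(4))
    # neck tops
    m=reg&(P[...,2]>.044)&(P[...,2]<.06)&(hsv[...,1]<60)
    for k,st,ce in comps(m,10):
        v,u=np.nonzero(k); q=onplane(c,np.c_[u,v],.052)[:,:2]
        (cx,cy),r=cv2.minEnclosingCircle(q.astype(np.float32)*1000)
        print(' neck px',ce.round(1),'enc centre',round(cx,1),round(cy,1),'D',round(2*r,1),'mean',(q.mean(0)*1000).round(1),'areaD',round(2000*np.sqrt(len(q)*(P[v,u]-c['xyz'])[:,:].__abs__().max()**0*0+0),1), len(q), 'z',np.median(P[v,u,2]).round(4))
    # black clips
    b=reg&(hsv[...,2]<60)&(P[...,2]>.008)&(P[...,2]<.05)
    for k,st,ce in comps(b,20):
        v,u=np.nonzero(k);  print(' black',ce.round(1),st,'xyz',(np.median(P[v,u],0)*1000).round(1))
E
```

```text
top bench z 0.0009
 neck px [348.8 223.4] enc centre 508.9 -113.4 D 23.1 mean [ 509.  -113.6] areaD 0.0 23 z 0.0516
 neck px [365.2 236.1] enc centre 468.6 -163.0 D 35.2 mean [ 469.3 -162.7] areaD 0.0 81 z 0.0511
 neck px [382. 249.] enc centre 429.0 -212.2 D 44.5 mean [ 429.  -212.2] areaD 0.0 154 z 0.0509
 neck px [399.1 261.9] enc centre 389.3 -262.0 D 26.8 mean [ 389.4 -262.2] areaD 0.0 46 z 0.0505
 black [307.9 180.2] [302 175  13  12 112] xyz [651.9  10.4  34.9]
 black [361.6 189. ] [353 181  16  17  52] xyz [ 626.9 -161.9   16.5]
 black [246.7 196.6] [241 191  12  12  77] xyz [604.3 205.9  19.5]
 black [262.2 207.7] [256 202  13  12  80] xyz [567.  155.5  20. ]
 black [277.8 219. ] [272 213  12  12  79] xyz [531.1 106.9  20.2]
 black [294.3 230.7] [288 225  13  12  84] xyz [492.2  56.6  19.6]
 black [307.3 240.1] [301 234  13  12  79] xyz [463.4  16.2  16. ]
side bench z 0.0007
 neck px [321.5 141.7] enc centre 648.6 -299.4 D 110.4 mean [ 657.1 -279.8] areaD 0.0 97 z 0.0553
 neck px [409.2 161.1] enc centre 387.5 -255.4 D 39.6 mean [ 388.8 -256.7] areaD 0.0 61 z 0.0503
 neck p
[... 197 characters left out ...]
 [353.1 181.8] enc centre 509.1 -107.5 D 33.9 mean [ 507.8 -107.2] areaD 0.0 52 z 0.0491
 black [316.4 149. ] [310 140  14  19 163] xyz [ 671.6 -270.6   28.7]
 black [319.1 175.5] [309 173  20   6  61] xyz [ 619.9 -158.9   13.9]
 black [295.  178.9] [289 175  19   8  56] xyz [ 681.8 -115.4   13.9]
 black [355.9 226.7] [346 222  18  11 110] xyz [462.2  18.5  15.7]
 black [338.5 234.6] [331 228  15  13 126] xyz [490.1  65.5  19.8]
 black [315.3 245.2] [308 239  15  13 139] xyz [528.4 116.4  19.7]
 black [291.4 256.1] [284 249  15  14 147] xyz [565.8 166.7  19.8]
 black [266.1 268.2] [259 261  15  15 160] xyz [602.  217.3  20. ]
 black [253.  274.6] [250 271   6   9  30] xyz [623.4 236.5  14.2]
```

Neck diameters confirm the order along the tray: 26, 42, 52, 32 (23.1, 35.2, 44.5 and 26.8 mm measured). Next I'll refine the rail pegs in both views.

```bash
python3 - <<'E'
from h import *
C={n:np.load(n+'0.npy',allow_pickle=True).item() for n in('top','side')}
t=C['top'];s=C['side']
g=cv2.cvtColor(t['frame'],cv2.COLOR_BGR2GRAY).astype(float); gs=cv2.cvtColor(s['frame'],cv2.COLOR_BGR2GRAY).astype(float)
P=cloud(t);S=cloud(s)
for a,b in zip([(247,197),(262,208),(278,219),(294,231)],[(265,260),(291,248),(315,238),(338,227)]):
    # top: black blob filled -> rectangle at seat height
    m=((cv2.cvtColor(t['frame'],cv2.COLOR_BGR2HSV)[...,2]<75)).astype(np.uint8); w=np.zeros_like(m); w[a[1]-7:a[1]+8,a[0]-7:a[0]+8]=1; m*=w
    m=cv2.morphologyEx(m,cv2.MORPH_CLOSE,np.ones((3,3)))
    v,u=np.nonzero(m); k=onplane(t,np.c_[u,v],.02)[:,:2]*1000
    r=cv2.minAreaRect(k.astype(np.float32))
    print('rect',np.round(r[0],1),np.round(r[1],1),round(r[2]),'mean',k.mean(0).round(1))
    v,u=np.mgrid[a[1]-4:a[1]+4,a[0]-4:a[0]+4]; q=g[v,u]; W=np.clip(q-np.percentile(q,70),0,None)
    uv=[(u*W).sum()/W.sum(),(v*W).sum()/W.sum()]
    print('  spot',np.round(uv,1),q.max(),'max z',P[v,u,2].max().round(3),(onplane(t,[uv],.044)[0]*1000).round(1))
    v,u=np.mgrid[b[1]-10:b[1]+4,b[0]-6:b[0]+7]
    z=S[v,u,2]; mm=(z>.028)&(z<.06); X=S[v,u][mm]*1000
    print('  side',mm.sum(),'xyz mean',X.mean(0).round(1),'zmax',X[:,2].max().round(1), 'u',u[mm].mean().round(2),'v',v[mm].min(),v[mm].max())
    for vv in range(v[mm].min(),v[mm].max()+1):pass
    vt=v[mm].min(); ut=u[mm][v[mm]==vt].mean(); print('  sidetip',(onplane(s,[(ut,vt)],.045)[0]*1000).round(1))
E
```

```text
rect [611.3 209.7] [41.6 34.3] 18 mean [607.1 209.4]
  spot [245.3 195. ] 182.0 max z 0.046 [605.3 207.3  44. ]
  side 25 xyz mean [606.7 210.8  38.8] zmax 48.1 u 264.68 v 256 263
  sidetip [608.6 206.5  45. ]
rect [568.2 157.7] [30.5 32.5] 26 mean [568.4 157.7]
  spot [260.4 205.9] 150.0 max z 0.048 [569.9 159.6  44. ]
  side 23 xyz mean [569.5 159.7  37.7] zmax 47.7 u 290.7 v 245 251
  sidetip [570.4 157.7  45. ]
rect [531.7 107.4] [30.1 33.8] 26 mean [531.9 107.4]
  spot [276.5 217.1] 179.0 max z 1.285 [533.6 109.5  44. ]
  side 24 xyz mean [532.8 109.7  37.5] zmax 45.9 u 314.71 v 234 241
  sidetip [534.1 107.4  45. ]
rect [486.3  53.2] [44.1 34.9] 21 mean [492.5  55.9]
  spot [293.1 229.1] 170.0 max z 0.047 [495.4  58.1  44. ]
  side 23 xyz mean [494.7  57.7  37.2] zmax 46.3 u 338.17 v 223 230
  sidetip [495.4  53.7  45. ]
```

```bash
cat >> h.py <<'E'
from scipy.spatial.transform import Rotation as Ro
T={'t26':(508.9,-113.4),'t42':(468.9,-163.),'t52':(429.,-212.2),'t32':(389.3,-262.),'c1':(606,207.5),'c2':(569.8,158.5),'c3':(533.3,108.5),'c4':(495,56.7)}
def go(name,z):
    o=ctrl.get_obs(); R=Ro.from_quat(np.array(o['eef_rot'])[[1,2,3,0]]); p=np.array(o['eef_pos'])*1000
    M=R.as_matrix(); print('t',o['time_s'],'p',p.round(1),'yaw',np.degrees(np.arctan2(M[1,0],M[0,0])).round(2),'tilt z',M[:,2].round(4),'op',round(o['opening']*85.4,1),'grip',round(o['grasp_force'],1),'F',np.round(o['wrist_force'],1))
    print(name,'tool move mm',(M.T@(np.array([*T[name],z])-p)).round(1),'-> then dz at yaw')
E
echo ok
```

```text
ok
```

Request:
jog_arm([
  [[0, 0, 0, 0, 0, -0.138, 60], [0, 0, 0, 0, 0, -0.138, 60], [0, 0, 0, 0, 0, -0.138, 60], [0, 0, 0, 0, 0, -0.138, 60], [0, 0, 0, 0, 0, -0.138, 60], [20, 1, 0, 0, 0, 0, 60], [35, 2, 0, 0, 0, 0, 60], [40, 2, 0, 0, 0, 0, 60], [40, 2, 0, 0, 0, 0, 60], [40, 2, 0, 0, 0, 0, 60]],
])

```text
time_s: 1.1
eef_pos: [0.2432, -0.4249, 0.2309]
eef_rot: [-0.0, 0.898, 0.44, 0.0]
wrist_force: [0.5, 0.1, 0.1]
opening: 0.702
grasp_force: 0.0
```

Request:
jog_arm([
  [[45, 2, 0, 0, 0, 0, 60], [45, 2, 0, 0, 0, 0, 60], [45, 2, 0, 0, 0, 0, 60], [45, 2, 0, 0, 0, 0, 60], [45, 2, 0, 0, 0, 0, 60], [45, 2, 0, 0, 0, 0, 60], [45, 2, 0, 0, 0, 0, 60], [40, 2, 0, 0, 0, 0, 60], [30, 2, 0, 0, 0, 0, 60], [20, 2, 0, 0, 0, 0, 60]],
])

```text
time_s: 2.1
eef_pos: [0.5054, -0.1153, 0.231]
eef_rot: [-0.001, 0.897, 0.441, 0.0]
wrist_force: [-0.2, -0.3, 0.4]
opening: 0.698
grasp_force: 0.0
```

```bash
python3 -c "
from h import *
go('t26',32)"
```

```text
t 2.1 p [ 505.4 -115.3  231. ] yaw 52.37 tilt z [-4.e-04  1.e-03 -1.e+00] op 59.6 grip 0.0 F [-0.2 -0.3  0.4]
t26 tool move mm [  3.5   1.8 199. ] -> then dz at yaw
```

Request:
jog_arm([
  [[3.5, 1.5, 10, 0, 0, 0, 60], [0, 0, 25, 0, 0, 0, 60], [0, 0, 30, 0, 0, 0, 60], [0, 0, 30, 0, 0, 0, 60], [0, 0, 25, 0, 0, 0, 60], [0, 0, 20, 0, 0, 0, 60], [0, 0, 10, 0, 0, 0, 60], [0, 0, 0, 0, 0, 0, 60], [0, 0, 0, 0, 0, 0, 60], [0, 0, 0, 0, 0, 0, 60]],
])

```text
time_s: 3.1
eef_pos: [0.5091, -0.1172, 0.0826]
eef_rot: [0.001, 0.897, 0.441, 0.001]
wrist_force: [-0.1, 1.0, 0.6]
opening: 0.706
grasp_force: 0.0
```

```bash
python3 -c "
from h import *
go('t26',32)
c=ctrl.camera('side'); cv2.imwrite('pics/s1.png',cv2.resize(c['frame'][60:260,260:460],None,fx=3,fy=3,interpolation=cv2.INTER_CUBIC))"
```

```text
t 3.1 p [ 509.1 -117.2   82.6] yaw 52.39 tilt z [ 0.002 -0.001 -1.   ] op 60.3 grip 0.0 F [-0.1  1.   0.6]
t26 tool move mm [ 2.9 -2.6 50.6] -> then dz at yaw
```

View pics/s1.png

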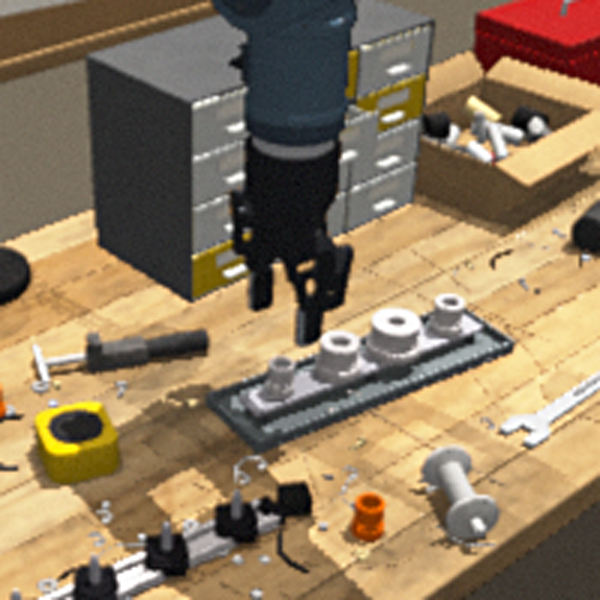

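The gripper is above drift_26: finger mid-point at crop (285,300), drift at (282,375). The pose reading looks noisy, so I'll average a few.

```bash
python3 -c "
from h import *
A=[]
for i in range(6):
    ctrl.camera('side'); o=ctrl.get_obs(); A.append([*(np.array(o['eef_pos'])*1000),*(np.array(o['q'][:1])*1000), o['time_s']])
print(np.round(A,2)); go('t26',32)"
```

```text
[[ 509.04 -117.16   82.46 -453.68    3.2 ]
 [ 508.91 -117.04   82.29 -453.59    3.25]
 [ 508.79 -117.01   82.11 -453.63    3.3 ]
 [ 508.65 -116.93   81.93 -453.61    3.35]
 [ 508.55 -116.86   81.75 -453.6     3.4 ]
 [ 508.44 -116.83   81.61 -453.6     3.45]]
t 3.45 p [ 508.4 -116.8   81.6] yaw 52.42 tilt z [ 5.e-04 -3.e-04 -1.e+00] op 60.0 grip 0.0 F [-1.   0.3  0.4]
t26 tool move mm [ 3.  -1.8 49.6] -> then dz at yaw
```

Request:
jog_arm([
  [[3, -1.5, 5, 0, 0, 0, 60], [0, 0, 10, 0, 0, 0, 60], [0, 0, 12, 0, 0, 0, 60], [0, 0, 10, 0, 0, 0, 60], [0, 0, 5, 0, 0, 0, 60], [0, 0, 3, 0, 0, 0, 60], [0, 0, 0, 0, 0, 0, 60], [0, 0, 0, 0, 0, 0, 60], [0, 0, 0, 0, 0, 0, 60], [0, 0, 0, 0, 0, 0, 60]],
])

```text
time_s: 4.45
eef_pos: [0.5092, -0.1136, 0.0367]
eef_rot: [0.0, 0.897, 0.442, 0.0]
wrist_force: [1.5, -0.5, -0.4]
opening: 0.702
grasp_force: 0.0
```

```bash
python3 -c "
from h import *
go('t26',32)"
```

```text
t 4.45 p [ 509.2 -113.6   36.7] yaw 52.42 tilt z [ 8.e-04 -4.e-04 -1.e+00] op 59.9 grip 0.0 F [ 1.5 -0.5 -0.4]
t26 tool move mm [-0.  -0.4  4.7] -> then dz at yaw
```

Request:
jog_arm([
  [[0, 0, 3, 0, 0, 0, 60], [0, 0, 0, 0, 0, 0, 60], [0, 0, 0, 0, 0, 0, 40], [0, 0, 0, 0, 0, 0, 15], [0, 0, 0, 0, 0, 0, 15], [0, 0, 0, 0, 0, 0, 15], [0, 0, 0, 0, 0, 0, 15], [0, 0, 0, 0, 0, 0, 15], [0, 0, 0, 0, 0, 0, 15], [0, 0, 0, 0, 0, 0, 15]],
])

```text
time_s: 5.45
eef_pos: [0.5092, -0.1136, 0.0335]
eef_rot: [0.0, 0.897, 0.442, 0.0]
wrist_force: [-0.3, -0.1, 3.6]
opening: 0.241
grasp_force: 59.0
```

```bash
python3 -c "
from h import *
go('t26',32)"
```

```text
t 5.45 p [ 509.2 -113.6   33.5] yaw 52.42 tilt z [ 6.e-04 -3.e-04 -1.e+00] op 20.6 grip 59.0 F [-0.3 -0.1  3.6]
t26 tool move mm [-0.  -0.3  1.5] -> then dz at yaw
```

Request:
jog_arm([
  [[0, 0, -5, 0, 0, 0, 15], [0, 0, -10, 0, 0, 0, 15], [0, 0, -15, 0, 0, 0, 15], [0, 0, -20, 0, 0, 0, 15], [0, 0, -20, 0, 0, 0, 15], [0, 0, -10, 0, 0, 0, 15], [10, -4, 0, 0, 0, 0, 15], [20, -8, 0, 0, 0, 0, 15], [30, -11, 0, 0, 0, 0, 15], [35, -13, 0, 0, 0, 0, 15]],
])

```text
time_s: 6.45
eef_pos: [0.5378, -0.015, 0.1122]
eef_rot: [-0.001, 0.898, 0.441, -0.001]
wrist_force: [0.5, -0.0, -0.1]
opening: 0.24
grasp_force: 58.7
```

Request:
jog_arm([
  [[40, -15, 0, 0, 0, 0, 15], [40, -15, 0, 0, 0, 0, 15], [40, -15, 0, 0, 0, 0, 15], [40, -15, 0, 0, 0, 0, 15], [30, -12, 0, 0, 0, 0, 15], [18, -7, 0, 0, 0, 0, 15], [10, -4, 0, 0, 0, 0, 15], [0, 0, 0, 0, 0, 0, 15], [0, 0, 0, 0, 0, 0, 15], [0, 0, 0, 0, 0, 0, 15]],
])

```text
time_s: 7.45
eef_pos: [0.6054, 0.2057, 0.1132]
eef_rot: [0.0, 0.898, 0.441, -0.0]
wrist_force: [-0.4, 0.7, -1.0]
opening: 0.235
grasp_force: 58.7
```

```bash
python3 -c "
from h import *
c=ctrl.camera('side'); cv2.imwrite('pics/s2.png',cv2.resize(c['frame'][130:330,200:400],None,fx=3,fy=3,interpolation=cv2.INTER_CUBIC))
go('c1',33)"
```

```text
t 7.5 p [605.5 205.7 113.3] yaw 52.31 tilt z [-3.e-04 -3.e-04 -1.e+00] op 20.3 grip 58.7 F [-0.1 -0.4 -0.4]
c1 tool move mm [ 1.8 -0.7 80.3] -> then dz at yaw
```

View pics/s2.png

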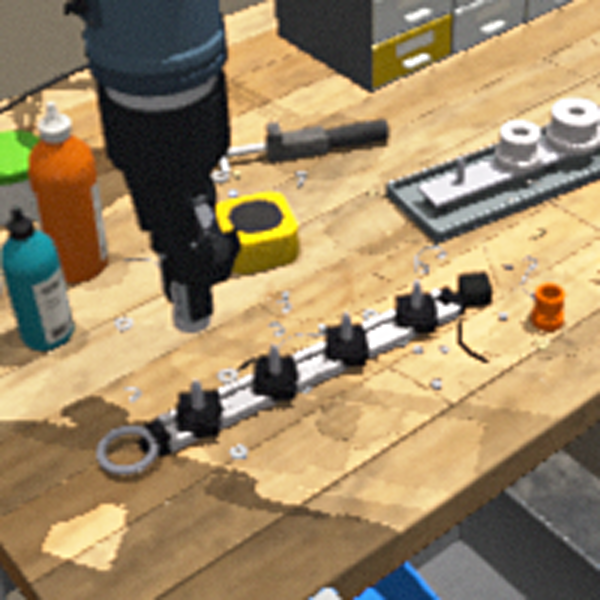

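The held drift_26 (crop (190,315)) is above the clip_1 peg (196,390). I'll bring it down to just over the tip and check the alignment in both views.

Request:
jog_arm([
  [[1.5, -0.5, 5, 0, 0, 0, 15], [0, 0, 10, 0, 0, 0, 15], [0, 0, 15, 0, 0, 0, 15], [0, 0, 10, 0, 0, 0, 15], [0, 0, 5, 0, 0, 0, 15], [0, 0, 4, 0, 0, 0, 15], [0, 0, 0, 0, 0, 0, 15], [0, 0, 0, 0, 0, 0, 15], [0, 0, 0, 0, 0, 0, 15], [0, 0, 0, 0, 0, 0, 15]],
])

```text
time_s: 8.5
eef_pos: [0.6064, 0.2087, 0.0649]
eef_rot: [0.0, 0.897, 0.442, 0.0]
wrist_force: [0.4, -1.3, -0.2]
opening: 0.241
grasp_force: 58.7
```

```bash
python3 -c "
from h import *
c=ctrl.camera('side'); cv2.imwrite('pics/s3.png',cv2.resize(c['frame'][210:290,215:325],None,fx=7,fy=7,interpolation=cv2.INTER_CUBIC))
go('c1',33)"
```

```text
t 8.55 p [606.3 208.7  64.8] yaw 52.42 tilt z [ 8.e-04  1.e-04 -1.e+00] op 20.4 grip 58.7 F [ 0.  -0.3 -1.1]
c1 tool move mm [-1.2  0.4 31.8] -> then dz at yaw
```

View pics/s3.png

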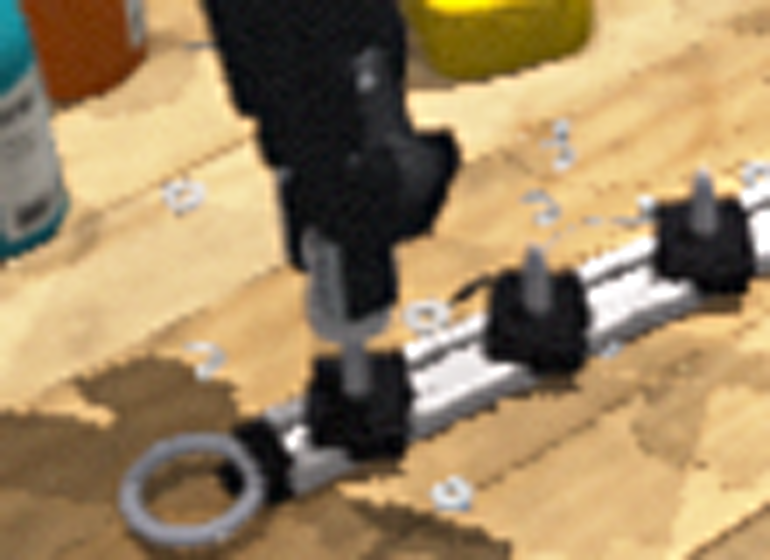

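In the side crop the flange spans x 308–388 (centre about 348) and the peg is at about 355, so it is roughly 1 mm off. A correction of -1 mm in tx agrees with the computed move, so I'll lower it.

Request:
jog_arm([
  [[-1, 0, 2, 0, 0, 0, 15], [0, 0, 3, 0, 0, 0, 15], [0, 0, 4, 0, 0, 0, 15], [0, 0, 5, 0, 0, 0, 15], [0, 0, 5, 0, 0, 0, 15], [0, 0, 5, 0, 0, 0, 15], [0, 0, 4, 0, 0, 0, 15], [0, 0, 2, 0, 0, 0, 15], [0, 0, 0, 0, 0, 0, 15], [0, 0, 0, 0, 0, 0, 15]],
])

```text
time_s: 9.55
eef_pos: [0.6056, 0.2079, 0.0344]
eef_rot: [0.0, 0.897, 0.442, 0.0]
wrist_force: [0.4, -0.0, -1.3]
opening: 0.237
grasp_force: 58.7
```

```bash
python3 -c "
from h import *
go('c1',33.5)"
```

```text
t 9.55 p [605.6 207.9  34.4] yaw 52.41 tilt z [ 3.e-04  0.e+00 -1.e+00] op 20.2 grip 58.7 F [ 0.4 -0.  -1.3]
c1 tool move mm [-0.   0.6  0.9] -> then dz at yaw
```

Request:
jog_arm([
  [[0, 0, 1, 0, 0, 0, 15], [0, 0, 0, 0, 0, 0, 40], [0, 0, 0, 0, 0, 0, 60], [0, 0, 0, 0, 0, 0, 60], [0, 0, 0, 0, 0, 0, 60], [0, 0, -5, 0, 0, 0, 60], [0, 0, -15, 0, 0, 0, 60], [0, 0, -25, 0, 0, 0, 60], [0, 0, -25, 0, 0, 0, 60], [0, 0, -10, 0, 0, 0, 60]],
])

```text
time_s: 10.55
eef_pos: [0.6075, 0.2082, 0.1176]
eef_rot: [0.001, 0.897, 0.442, 0.003]
wrist_force: [0.4, -0.4, 0.9]
opening: 0.704
grasp_force: 0.0
```

Request:
jog_arm([
  [[-15, 5, 0, 0, 0, 0, 60], [-30, 9, 0, 0, 0, 0, 60], [-45, 14, 0, 0, 0, 0, 60], [-45, 14, 0, 0, 0, 0, 60], [-45, 14, 0, 0, 0, 0, 60], [-45, 14, 0, 0, 0, 0, 60], [-45, 14, 0, 0, 0, 0, 60], [-45, 14, 0, 0, 0, 0, 60], [-40, 12, 0, 0, 0, 0, 60], [-22, 8, 0, 0, 0, 0, 60]],
])

```text
time_s: 11.55
eef_pos: [0.4661, -0.1654, 0.1121]
eef_rot: [-0.001, 0.898, 0.44, -0.001]
wrist_force: [-0.5, 0.4, 0.9]
opening: 0.701
grasp_force: 0.0
```

Request:
jog_arm([
  [[0, 0, 5, 0, 0, 0, 60], [0, 0, 10, 0, 0, 0, 60], [0, 0, 15, 0, 0, 0, 60], [0, 0, 10, 0, 0, 0, 60], [0, 0, 5, 0, 0, 0, 60], [0, 0, 0, 0, 0, 0, 60], [0, 0, 0, 0, 0, 0, 60], [0, 0, 0, 0, 0, 0, 60], [0, 0, 0, 0, 0, 0, 60], [0, 0, 0, 0, 0, 0, 60]],
])

```text
time_s: 12.55
eef_pos: [0.4693, -0.1631, 0.0687]
eef_rot: [0.0, 0.897, 0.442, 0.0]
wrist_force: [-0.5, -0.9, 0.1]
opening: 0.702
grasp_force: 0.0
```

```bash
python3 -c "
from h import *
go('t42',33)
c=ctrl.camera('side');P=cloud(c);hs=cv2.cvtColor(c['frame'],cv2.COLOR_BGR2HSV)
cv2.imwrite('pics/s4.png',cv2.resize(c['frame'][210:290,215:325],None,fx=7,fy=7,interpolation=cv2.INTER_CUBIC))"
```

```text
t 12.55 p [ 469.3 -163.1   68.7] yaw 52.42 tilt z [ 8.e-04 -5.e-04 -1.e+00] op 59.9 grip 0.0 F [-0.5 -0.9  0.1]
t42 tool move mm [-0.2 -0.4 35.7] -> then dz at yaw
```

View pics/s4.png

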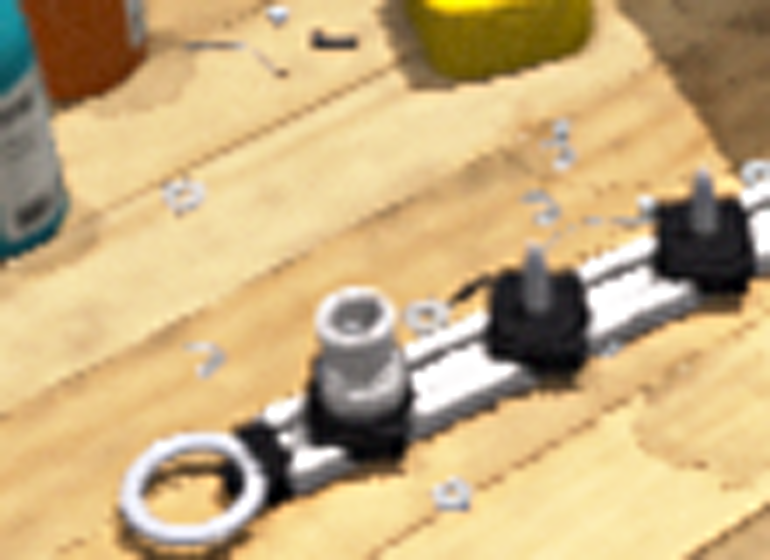

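drift_26 is seated upright on clip_1, next to the ring (neck top at crop (355,315)). Now drift_42.

Request:
jog_arm([
  [[0, 0, 5, 0, 0, 0, 60], [0, 0, 10, 0, 0, 0, 60], [0, 0, 12, 0, 0, 0, 60], [0, 0, 6, 0, 0, 0, 60], [0, 0, 2, 0, 0, 0, 60], [0, 0, 0, 0, 0, 0, 60], [0, 0, 0, 0, 0, 0, 27], [0, 0, 0, 0, 0, 0, 27], [0, 0, 0, 0, 0, 0, 27], [0, 0, 0, 0, 0, 0, 27]],
])

```text
time_s: 13.6
eef_pos: [0.4696, -0.1632, 0.034]
eef_rot: [0.001, 0.897, 0.442, 0.0]
wrist_force: [0.6, -0.4, 5.0]
opening: 0.373
grasp_force: 60.1
```

```bash
python3 -c "
from h import *
go('c3',33.5)"
```

```text
t 13.6 p [ 469.6 -163.2   34. ] yaw 52.41 tilt z [ 1.3e-03 -8.0e-04 -1.0e+00] op 31.9 grip 60.1 F [ 0.6 -0.4  5. ]
c3 tool move mm [ 254.2 -115.3    0.3] -> then dz at yaw
```

Request:
jog_arm([
  [[0, 0, -5, 0, 0, 0, 27], [0, 0, -10, 0, 0, 0, 27], [0, 0, -15, 0, 0, 0, 27], [0, 0, -20, 0, 0, 0, 27], [0, 0, -20, 0, 0, 0, 27], [0, 0, -10, 0, 0, 0, 27], [10, -4.5, 0, 0, 0, 0, 27], [20, -9, 0, 0, 0, 0, 27], [30, -13.5, 0, 0, 0, 0, 27], [35, -16, 0, 0, 0, 0, 27]],
])

```text
time_s: 14.6
eef_pos: [0.4922, -0.06, 0.1123]
eef_rot: [-0.001, 0.898, 0.441, -0.001]
wrist_force: [0.6, 0.7, -1.7]
opening: 0.38
grasp_force: 59.7
```

Request:
jog_arm([
  [[40, -18, 0, 0, 0, 0, 27], [40, -18, 0, 0, 0, 0, 27], [35, -16, 0, 0, 0, 0, 27], [25, -11, 0, 0, 0, 0, 27], [14, -7, 0, 0, 0, 0, 27], [5, -2, 5, 0, 0, 0, 27], [0, 0, 15, 0, 0, 0, 27], [0, 0, 15, 0, 0, 0, 27], [0, 0, 10, 0, 0, 0, 27], [0, 0, 5, 0, 0, 0, 27]],
])

```text
time_s: 15.6
eef_pos: [0.5314, 0.1075, 0.0611]
eef_rot: [-0.001, 0.898, 0.441, -0.002]
wrist_force: [0.1, -0.0, -1.4]
opening: 0.375
grasp_force: 59.7
```

```bash
python3 -c "
from h import *
for i in range(3): ctrl.camera('top')
c=ctrl.camera('side'); cv2.imwrite('pics/s5.png',cv2.resize(c['frame'][180:260,260:370],None,fx=7,fy=7,interpolation=cv2.INTER_CUBIC))
go('c3',33.5)"
```

```text
t 15.8 p [533.  108.1  63.4] yaw 52.38 tilt z [ 2.e-04 -0.e+00 -1.e+00] op 32.4 grip 59.7 F [ 0.4 -0.7 -1.5]
c3 tool move mm [ 0.5 -0.  29.9] -> then dz at yaw
```

View pics/s5.png

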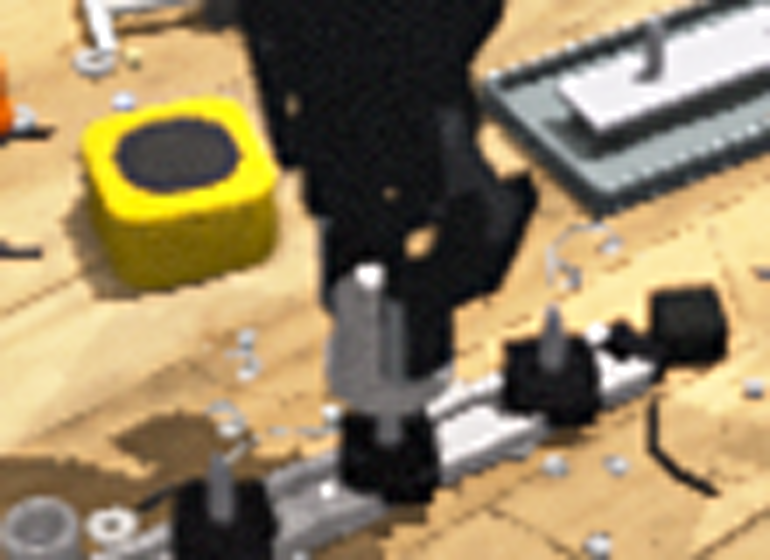

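The flange spans crop x 330–450 (centre about 390) and the peg is at 388, so it's aligned. Lowering.

Request:
jog_arm([
  [[0.5, 0, 2, 0, 0, 0, 27], [0, 0, 3, 0, 0, 0, 27], [0, 0, 4, 0, 0, 0, 27], [0, 0, 5, 0, 0, 0, 27], [0, 0, 5, 0, 0, 0, 27], [0, 0, 5, 0, 0, 0, 27], [0, 0, 3, 0, 0, 0, 27], [0, 0, 2, 0, 0, 0, 27], [0, 0, 0, 0, 0, 0, 27], [0, 0, 0, 0, 0, 0, 27]],
])

```text
time_s: 16.8
eef_pos: [0.5333, 0.1089, 0.0343]
eef_rot: [0.0, 0.897, 0.442, 0.0]
wrist_force: [-0.4, 0.5, -0.8]
opening: 0.375
grasp_force: 59.7
```

```bash
python3 -c "
from h import *
go('c3',33.5)"
```

```text
t 16.8 p [533.3 108.9  34.3] yaw 52.41 tilt z [ 3.e-04  0.e+00 -1.e+00] op 32.0 grip 59.7 F [-0.4  0.5 -0.8]
c3 tool move mm [-0.3  0.3  0.8] -> then dz at yaw
```

Request:
jog_arm([
  [[0, 0, 0.5, 0, 0, 0, 27], [0, 0, 0, 0, 0, 0, 40], [0, 0, 0, 0, 0, 0, 66], [0, 0, 0, 0, 0, 0, 66], [0, 0, 0, 0, 0, 0, 66], [0, 0, -5, 0, 0, 0, 66], [0, 0, -15, 0, 0, 0, 66], [0, 0, -25, 0, 0, 0, 66], [0, 0, -25, 0, 0, 0, 66], [0, 0, -10, 0, 0, 0, 66]],
])

```text
time_s: 17.8
eef_pos: [0.5351, 0.109, 0.1176]
eef_rot: [0.001, 0.897, 0.442, 0.002]
wrist_force: [0.8, 0.2, -0.8]
opening: 0.774
grasp_force: 0.0
```

Request:
jog_arm([
  [[-12, 4, 0, 0, 0, 0, 66], [-25, 9, 0, 0, 0, 0, 66], [-38, 13.5, 0, 0, 0, 0, 66], [-40, 14, 0, 0, 0, 0, 66], [-40, 14, 0, 0, 0, 0, 66], [-40, 14, 0, 0, 0, 0, 66], [-40, 14, 0, 0, 0, 0, 66], [-40, 14, 0, 0, 0, 0, 66], [-28, 10.5, 0, 0, 0, 0, 66], [-15, 6, 0, 0, 0, 0, 66]],
])

```text
time_s: 18.8
eef_pos: [0.4265, -0.2142, 0.1127]
eef_rot: [-0.001, 0.898, 0.44, -0.001]
wrist_force: [0.6, -0.2, 0.1]
opening: 0.774
grasp_force: 0.0
```

Request:
jog_arm([
  [[0, 0, 5, 0, 0, 0, 66], [0, 0, 10, 0, 0, 0, 66], [0, 0, 15, 0, 0, 0, 66], [0, 0, 10, 0, 0, 0, 66], [0, 0, 5, 0, 0, 0, 66], [0, 0, 0, 0, 0, 0, 66], [0, 0, 0, 0, 0, 0, 66], [0, 0, 0, 0, 0, 0, 66], [0, 0, 0, 0, 0, 0, 66], [0, 0, 0, 0, 0, 0, 66]],
])

```text
time_s: 19.8
eef_pos: [0.4289, -0.2122, 0.0692]
eef_rot: [0.0, 0.897, 0.442, 0.0]
wrist_force: [-0.3, 0.3, 0.1]
opening: 0.772
grasp_force: 0.0
```

```bash
python3 -c "
from h import *
go('t52',33.5)"
```

```text
t 19.8 p [ 428.9 -212.2   69.2] yaw 52.41 tilt z [ 7.e-04 -6.e-04 -1.e+00] op 65.9 grip 0.0 F [-0.3  0.3  0.1]
t52 tool move mm [ 0.   0.  35.7] -> then dz at yaw
```

Request:
jog_arm([
  [[0, 0, 5, 0, 0, 0, 66], [0, 0, 10, 0, 0, 0, 66], [0, 0, 12, 0, 0, 0, 66], [0, 0, 6, 0, 0, 0, 66], [0, 0, 2.5, 0, 0, 0, 66], [0, 0, 0, 0, 0, 0, 66], [0, 0, 0, 0, 0, 0, 36], [0, 0, 0, 0, 0, 0, 36], [0, 0, 0, 0, 0, 0, 36], [0, 0, 0, 0, 0, 0, 36]],
])

```text
time_s: 20.8
eef_pos: [0.4292, -0.2124, 0.034]
eef_rot: [0.001, 0.897, 0.442, 0.0]
wrist_force: [0.4, 1.6, 4.3]
opening: 0.485
grasp_force: 61.3
```

```bash
python3 -c "
from h import *
go('c4',33.5)"
```

```text
t 20.8 p [ 429.2 -212.4   34. ] yaw 52.42 tilt z [ 1.1e-03 -9.0e-04 -1.0e+00] op 41.4 grip 61.3 F [0.4 1.6 4.3]
c4 tool move mm [ 253.4 -112.     0.3] -> then dz at yaw
```

Request:
jog_arm([
  [[0, 0, -5, 0, 0, 0, 36], [0, 0, -10, 0, 0, 0, 36], [0, 0, -15, 0, 0, 0, 36], [0, 0, -20, 0, 0, 0, 36], [0, 0, -20, 0, 0, 0, 36], [0, 0, -10, 0, 0, 0, 36], [10, -4.5, 0, 0, 0, 0, 36], [20, -9, 0, 0, 0, 0, 36], [30, -13, 0, 0, 0, 0, 36], [35, -15.5, 0, 0, 0, 0, 36]],
])

```text
time_s: 21.8
eef_pos: [0.4527, -0.1096, 0.1123]
eef_rot: [-0.001, 0.898, 0.441, -0.0]
wrist_force: [-0.0, -0.3, -1.8]
opening: 0.482
grasp_force: 61.0
```

Request:
jog_arm([
  [[40, -17.5, 0, 0, 0, 0, 36], [40, -17.5, 0, 0, 0, 0, 36], [35, -15.5, 0, 0, 0, 0, 36], [25, -11, 0, 0, 0, 0, 36], [13, -6, 0, 0, 0, 0, 36], [5, -2, 5, 0, 0, 0, 36], [0, 0, 15, 0, 0, 0, 36], [0, 0, 15, 0, 0, 0, 36], [0, 0, 10, 0, 0, 0, 36], [0, 0, 5, 0, 0, 0, 36]],
])

```text
time_s: 22.8
eef_pos: [0.4935, 0.0559, 0.0618]
eef_rot: [-0.001, 0.897, 0.441, -0.001]
wrist_force: [0.3, -1.3, -2.1]
opening: 0.484
grasp_force: 60.9
```

```bash
python3 -c "
from h import *
for i in range(3): ctrl.camera('top')
c=ctrl.camera('side'); cv2.imwrite('pics/s6.png',cv2.resize(c['frame'][180:260,270:380],None,fx=7,fy=7,interpolation=cv2.INTER_CUBIC))
go('c4',33.5)"
```

```text
t 23.0 p [494.9  56.2  63.6] yaw 52.38 tilt z [ 4.e-04 -1.e-04 -1.e+00] op 40.9 grip 60.9 F [-0.2 -0.6 -0.7]
c4 tool move mm [ 0.5 -0.3 30.1] -> then dz at yaw
```

View pics/s6.png

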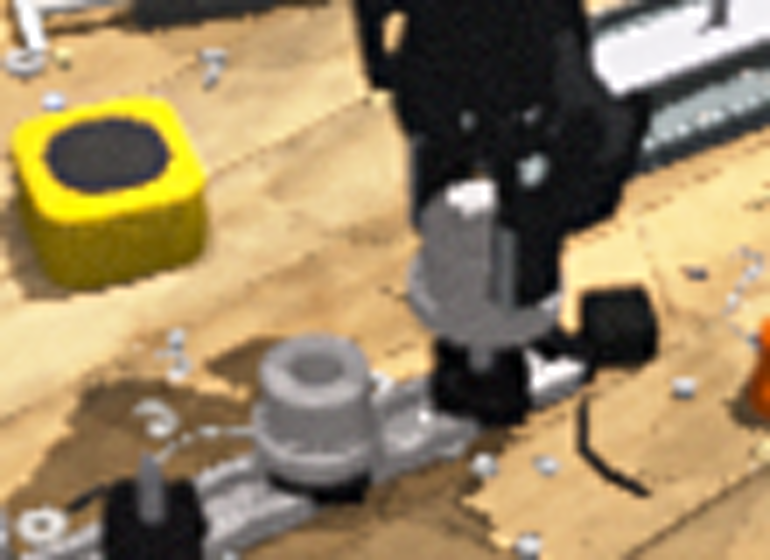

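drift_42 is seated (crop (315,410)). drift_52's flange spans x 410–558 (centre about 484) over the peg at about 482, so I'll lower it.

Request:
jog_arm([
  [[0.5, 0, 2, 0, 0, 0, 36], [0, 0, 3, 0, 0, 0, 36], [0, 0, 4, 0, 0, 0, 36], [0, 0, 5, 0, 0, 0, 36], [0, 0, 5, 0, 0, 0, 36], [0, 0, 5, 0, 0, 0, 36], [0, 0, 3, 0, 0, 0, 36], [0, 0, 2, 0, 0, 0, 36], [0, 0, 0.5, 0, 0, 0, 36], [0, 0, 0, 0, 0, 0, 36]],
])

```text
time_s: 24.0
eef_pos: [0.4949, 0.0569, 0.034]
eef_rot: [-0.0, 0.897, 0.442, -0.0]
wrist_force: [-2.3, -0.1, 1.4]
opening: 0.482
grasp_force: 61.2
```

```bash
python3 -c "
from h import *
go('t32',33.5)"
```

```text
t 24.0 p [494.9  56.9  34. ] yaw 52.42 tilt z [-2.e-04 -0.e+00 -1.e+00] op 41.2 grip 61.2 F [-2.3 -0.1  1.4]
t32 tool move mm [-317.2  110.8    0.5] -> then dz at yaw
```

Request:
jog_arm([
  [[0, 0, 0, 0, 0, 0, 36], [0, 0, 0, 0, 0, 0, 50], [0, 0, 0, 0, 0, 0, 66], [0, 0, 0, 0, 0, 0, 66], [0, 0, 0, 0, 0, 0, 66], [0, 0, -5, 0, 0, 0, 66], [0, 0, -15, 0, 0, 0, 66], [0, 0, -25, 0, 0, 0, 66], [0, 0, -25, 0, 0, 0, 66], [0, 0, -10, 0, 0, 0, 66]],
])

```text
time_s: 25.0
eef_pos: [0.4965, 0.0568, 0.1164]
eef_rot: [0.001, 0.897, 0.442, 0.002]
wrist_force: [0.5, 0.5, 0.2]
opening: 0.777
grasp_force: 0.0
```

Request:
jog_arm([
  [[-12, 4, 0, 0, 0, 0, 60], [-25, 9, 0, 0, 0, 0, 60], [-38, 13, 0, 0, 0, 0, 60], [-40, 14, 0, 0, 0, 0, 60], [-40, 14, 0, 0, 0, 0, 60], [-40, 14, 0, 0, 0, 0, 60], [-40, 14, 0, 0, 0, 0, 60], [-40, 14, 0, 0, 0, 0, 60], [-27, 9, 0, 0, 0, 0, 60], [-15, 5.5, 0, 0, 0, 0, 60]],
])

```text
time_s: 26.0
eef_pos: [0.3869, -0.2638, 0.1124]
eef_rot: [-0.001, 0.898, 0.44, -0.001]
wrist_force: [-0.1, 0.2, -0.1]
opening: 0.701
grasp_force: 0.0
```

Request:
jog_arm([
  [[0, 0, 5, 0, 0, 0, 60], [0, 0, 10, 0, 0, 0, 60], [0, 0, 15, 0, 0, 0, 60], [0, 0, 10, 0, 0, 0, 60], [0, 0, 5, 0, 0, 0, 60], [0, 0, 0, 0, 0, 0, 60], [0, 0, 0, 0, 0, 0, 60], [0, 0, 0, 0, 0, 0, 60], [0, 0, 0, 0, 0, 0, 60], [0, 0, 0, 0, 0, 0, 60]],
])

```text
time_s: 27.0
eef_pos: [0.3894, -0.2619, 0.0692]
eef_rot: [0.0, 0.897, 0.442, 0.0]
wrist_force: [-0.2, 0.2, 0.5]
opening: 0.702
grasp_force: 0.0
```

```bash
python3 -c "
from h import *
go('t32',33.5)"
```

```text
t 27.0 p [ 389.4 -261.9   69.2] yaw 52.41 tilt z [ 6.e-04 -7.e-04 -1.e+00] op 60.0 grip 0.0 F [-0.2  0.2  0.5]
t32 tool move mm [-0.1 -0.  35.7] -> then dz at yaw
```

Request:
jog_arm([
  [[0, 0, 5, 0, 0, 0, 60], [0, 0, 10, 0, 0, 0, 60], [0, 0, 12, 0, 0, 0, 60], [0, 0, 6, 0, 0, 0, 60], [0, 0, 2.5, 0, 0, 0, 60], [0, 0, 0, 0, 0, 0, 40], [0, 0, 0, 0, 0, 0, 19], [0, 0, 0, 0, 0, 0, 19], [0, 0, 0, 0, 0, 0, 19], [0, 0, 0, 0, 0, 0, 19]],
])

```text
time_s: 28.0
eef_pos: [0.3895, -0.2621, 0.0338]
eef_rot: [0.001, 0.897, 0.442, 0.0]
wrist_force: [-0.9, 0.4, 2.9]
opening: 0.284
grasp_force: 59.1
```

```bash
python3 -c "
from h import *
go('c2',33.5)"
```

```text
t 28.0 p [ 389.5 -262.1   33.8] yaw 52.42 tilt z [ 8.e-04 -9.e-04 -1.e+00] op 24.2 grip 59.1 F [-0.9  0.4  2.9]
c2 tool move mm [ 443.2 -113.6    0. ] -> then dz at yaw
```

Request:
jog_arm([
  [[0, 0, -5, 0, 0, 0, 19], [0, 0, -10, 0, 0, 0, 19], [0, 0, -15, 0, 0, 0, 19], [0, 0, -20, 0, 0, 0, 19], [0, 0, -20, 0, 0, 0, 19], [0, 0, -10, 0, 0, 0, 19], [10, -2.5, 0, 0, 0, 0, 19], [20, -5, 0, 0, 0, 0, 19], [35, -9, 0, 0, 0, 0, 19], [40, -10.5, 0, 0, 0, 0, 19]],
])

```text
time_s: 29.0
eef_pos: [0.4315, -0.1606, 0.1124]
eef_rot: [-0.001, 0.898, 0.441, -0.0]
wrist_force: [0.6, -1.2, -1.3]
opening: 0.284
grasp_force: 58.9
```

Request:
jog_arm([
  [[45, -11.5, 0, 0, 0, 0, 19], [45, -11.5, 0, 0, 0, 0, 19], [45, -11.5, 0, 0, 0, 0, 19], [45, -11.5, 0, 0, 0, 0, 19], [45, -11.5, 0, 0, 0, 0, 19], [45, -11.5, 0, 0, 0, 0, 19], [35, -9, 0, 0, 0, 0, 19], [20, -5, 0, 0, 0, 0, 19], [9, -2.5, 0, 0, 0, 0, 19], [4, -1, 0, 0, 0, 0, 19]],
])

```text
time_s: 30.0
eef_pos: [0.5685, 0.1595, 0.1122]
eef_rot: [-0.0, 0.897, 0.442, -0.001]
wrist_force: [0.1, -0.4, -0.2]
opening: 0.288
grasp_force: 58.9
```

Request:
jog_arm([
  [[0, 0, 5, 0, 0, 0, 19], [0, 0, 10, 0, 0, 0, 19], [0, 0, 15, 0, 0, 0, 19], [0, 0, 12, 0, 0, 0, 19], [0, 0, 6, 0, 0, 0, 19], [0, 0, 2, 0, 0, 0, 19], [0, 0, 0, 0, 0, 0, 19], [0, 0, 0, 0, 0, 0, 19], [0, 0, 0, 0, 0, 0, 19], [0, 0, 0, 0, 0, 0, 19]],
])

```text
time_s: 31.0
eef_pos: [0.5698, 0.1587, 0.0639]
eef_rot: [0.0, 0.897, 0.442, 0.0]
wrist_force: [0.6, -0.3, -0.4]
opening: 0.286
grasp_force: 58.9
```

```bash
python3 -c "
from h import *
c=ctrl.camera('side'); cv2.imwrite('pics/s7.png',cv2.resize(c['frame'][190:280,250:360],None,fx=6,fy=6,interpolation=cv2.INTER_CUBIC))
go('c2',33.5)"
```

```text
t 31.05 p [569.7 158.7  63.7] yaw 52.42 tilt z [ 8.e-04  1.e-04 -1.e+00] op 24.0 grip 58.9 F [-0.2  0.   0. ]
c2 tool move mm [-0.1  0.2 30.2] -> then dz at yaw
```

View pics/s7.png

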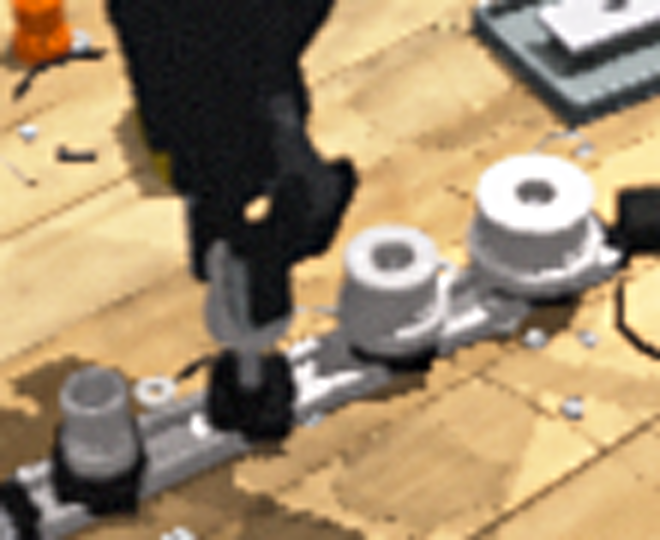

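The other three drifts are seated. drift_32's flange spans x 205–290 (centre about 248) over the peg at 250. Lowering.

Request:
jog_arm([
  [[0, 0, 2, 0, 0, 0, 19], [0, 0, 3, 0, 0, 0, 19], [0, 0, 4, 0, 0, 0, 19], [0, 0, 5, 0, 0, 0, 19], [0, 0, 5, 0, 0, 0, 19], [0, 0, 5, 0, 0, 0, 19], [0, 0, 3, 0, 0, 0, 19], [0, 0, 2.5, 0, 0, 0, 19], [0, 0, 0.5, 0, 0, 0, 19], [0, 0, 0, 0, 0, 0, 19]],
])

```text
time_s: 32.05
eef_pos: [0.5695, 0.1586, 0.0338]
eef_rot: [0.0, 0.897, 0.442, -0.0]
wrist_force: [-3.1, -0.8, 4.7]
opening: 0.283
grasp_force: 59.5
```

Request:
jog_arm([
  [[0, 0, 0, 0, 0, 0, 19], [0, 0, 0, 0, 0, 0, 40], [0, 0, 0, 0, 0, 0, 60], [0, 0, 0, 0, 0, 0, 60], [0, 0, 0, 0, 0, 0, 60], [0, 0, -5, 0, 0, 0, 60], [0, 0, -15, 0, 0, 0, 60], [0, 0, -25, 0, 0, 0, 60], [0, 0, -25, 0, 0, 0, 60], [0, 0, -20, 0, 0, 0, 60]],
])

```text
time_s: 33.05
eef_pos: [0.5703, 0.1587, 0.1263]
eef_rot: [0.0, 0.897, 0.442, 0.001]
wrist_force: [0.6, 0.5, 0.8]
opening: 0.702
grasp_force: 0.0
```

Request:
jog_arm([
  [[-10, 3, -20, 0, 0, 0, 60], [-30, 9, -20, 0, 0, 0, 60], [-40, 12, -10, 0, 0, 0, 60], [-40, 12, 0, 0, 0, 0, 60], [-40, 12, 0, 0, 0, 0, 60], [-40, 12, 0, 0, 0, 0, 60], [-40, 12, 0, 0, 0, 0, 60], [-30, 9, 0, 0, 0, 0, 60], [-15, 5, 0, 0, 0, 0, 60], [0, 0, 0, 0, 0, 0, 60]],
])

```text
time_s: 34.05
eef_pos: [0.4636, -0.1218, 0.1747]
eef_rot: [0.001, 0.898, 0.44, 0.0]
wrist_force: [-0.9, 0.1, 0.3]
opening: 0.701
grasp_force: 0.0
```

```bash
python3 - <<'E'
from h import *
go('c2',33.5)
c=ctrl.camera('top');P=cloud(c);hs=cv2.cvtColor(c['frame'],cv2.COLOR_BGR2HSV)
m=((P[...,2]>.042)&(P[...,2]<.065)&(P[...,0]>.45)&(P[...,0]<.65)&(P[...,1]>.02)&(P[...,1]<.25)).astype(np.uint8)
n,l,st,ce=cv2.connectedComponentsWithStats(m)
for i in range(1,n):
    v,u=np.nonzero(l==i); q=onplane(c,np.c_[u,v],.052)[:,:2]*1000
    (x,y),r=cv2.minEnclosingCircle(q.astype(np.float32)); print(round(x,1),round(y,1),'D',round(2*r,1),'z',np.median(P[v,u,2]).round(4),len(u))
s=ctrl.camera('side'); cv2.imwrite('pics/s8.png',cv2.resize(s['frame'][170:300,220:400],None,fx=4.2,fy=4.2,interpolation=cv2.INTER_CUBIC))
E
```

```text
t 34.05 p [ 463.6 -121.8  174.7] yaw 52.23 tilt z [ 0.0017 -0.0014 -1.    ] op 59.9 grip 0.0 F [-0.9  0.1  0.3]
c2 tool move mm [286.6 -88.  141. ] -> then dz at yaw
605.1 207.1 D 25.0 z 0.0506 31
568.1 156.7 D 28.3 z 0.051 46
569.6 155.1 D 4.5 z 0.0429 2
532.8 108.6 D 35.0 z 0.0518 82
532.8 107.0 D 0.0 z 0.0493 1
494.7 56.2 D 44.0 z 0.0515 140
494.7 53.3 D 3.1 z 0.046 2
```

View pics/s8.png

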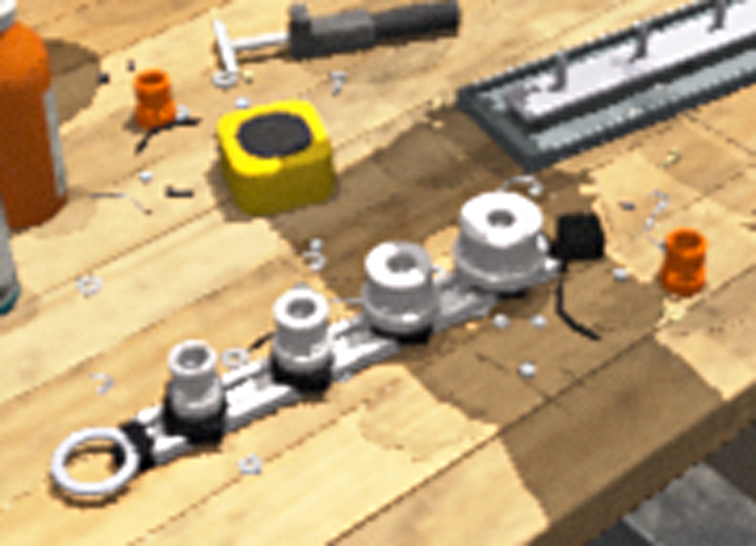

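All four drifts stand upright at seat height in rising size from the ring: crop (192,385), (300,335), (400,290) and (500,240). The tops measure 51–52 mm above the bench and the gripper is clear, so I'm handing in.

```bash
python3 -c "
from h import *
print(ctrl.hand_in())"
```

```text
the job is handed in; nothing more can be done
None
```

All four drifts are on the tool rail, 26, 32, 42 and 52 mm in order from the hanging ring, upright and fully seated in the last camera check; I handed the job in at about 34 s, but no pass/fail result came back.

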